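# File the tall notebook under the sprung arm

### The arm

A 6-joint arm with a two-finger parallel gripper is mounted at the origin on the work surface. World frame = base frame: x ahead of the robot, y to its left, z up, the work surface at z = 0. Lengths are in m, angles in rad, forces in N, time in s.
With the tool pointing down it reaches from about 0.275 to 0.75 m from the base axis. Payload 10.2 kg.
Tool frame: the origin (TCP) lies at the very end of the fingers, on their centre line; the grasp point (between the pads) lies 19 mm behind it (grasp_offset is the distance from the TCP to the grasp point, in m); z points along the fingers, y is the line along which they close (so a half turn about z gives the same grasp; the last joint's range is limited). The gripper opens to 85 mm and grips with 20 to 120 N. Pads are 22 mm wide; open, the fingers measure 114 mm over their backs; the gripper's body (76 mm by 85 mm) begins 54 mm behind the grasp point. The pads swing forward as they close: fully open they stand 13 mm farther back than shut.
Start: joints at [0.905, 0.313, 1.498, -0, 1.331, -0.223], TCP at [0.225, 0.474, 0.231] pointing down, gripper open.
Joint ranges: [-2.94, 2.94], [-0.97, 2.17], [0.19, 2.56], [-1.23, 4.37], [0.02, 3.11], [-2.88, 2.88]. Speed limits (rad/s): [2.39, 2.39, 3.01, 3.14, 3.14, 3.14].

### API

Orientations are given as a 3x3 rotation matrix whose columns are the frame's x, y, z axes.
In Python, from station import get_obs, grab_frame, hand_in, silhouettes, tip_of, grasp_offset gives the robot as it stands.
- The arm moves only by the shell command python3 -m inch 'ROWS' [OPENING] [FORCE]. ROWS is text: rows parted by semicolons, each of 6 numbers parted by spaces: the shift along the tool's x, y, z in mm, then the turn, a rotation vector about the tool's x, y, z in degrees. A call has 1 to 12 rows; each row is the pose to reach, as a shift and turn from the pose commanded when the call began, along the tool's axes at that moment; what a row does not reach only later rows make up. A row lasts 1/8 s, in which the tool goes at most 62.5 mm and 10.7 degrees, less where a joint would pass 70% of its speed; a pose out of reach is approached as far as the arm can. A call with a gripper value outside its range is refused whole. OPENING is the opening, from 0 (shut) to 1 (fully open), set as the call begins (- or left out, the last holds). The fingers move at their own pace and stop on an object; FORCE is the grip in N (left out, the last holds). Time passes only in rows, so rows that repeat a pose let the fingers close. It gives the time, the measured TCP pose, the force, the opening and the grip force at its end, in the units of the state.
- get_obs(): the state, without advancing time (a new reading comes with each control period).
- grab_frame(name): name is "side" or "top"; returns a dict with "img" (480x640x3 uint8, blue, green, red), "fx", "fy", "cx", "cy" (pixels), "R" (3x3) and "t" (3): a world point X has camera coordinates R X + t. Camera axes: x right, y down, z forward; pixel columns grow to the right and rows downward; lengths in m; the calibration is good to about 2 mm. A picture is of the moment at which its call begins. There is no depth.
- hand_in(): hands the job in; it is judged then, once.
Trained networks look in a picture, given as the dict that the camera call returned (one of the last four; its "shot" number tells which), for a name from the list of things; names that differ only in an ending like _2 or _b are one class to them, and where a whole thing is asked for, a point or a joint stands for the part that bears it (a point fixed in the world has none). Each returns a list of dicts, best first, with "score" (0 to 1); they miss things now and then, are a little off and sometimes report something else, mostly with a low value. They report only what shows in the picture. A call takes as long as a camera call. They do not tell look-alikes from the thing itself.
- silhouettes(picture, name): "mask" (480x640 bool, what is visible of it) and "xy" ([column, row] in pixels, amid what is visible of it).
- tip_of(picture, name): "xy" ([column, row] in pixels: a listed point, or the origin of a listed thing).
The state is a dict: "clock": time; "joint_positions": joint angles; "qd": joint speeds; "joint_torque": joint torques, N m; "tcp_pos": TCP position; "eef_rot": TCP orientation; "force": force on the tool from outside, world axes, zero at the start; "ft_torque": the same for the moment, N m; "opening": finger opening in m; "gripper_force": force on a finger pad.
Only numpy, scipy, OpenCV 4.12 (cv2) and the standard library are available. Lean on these libraries where they do the work, as an engineer would, in place of code of your own. Each camera call takes 0.05 s, during which the arm holds its last target. There are 200 camera calls.

### The job

Take the tallest notebook from the book rack: tip it forward by its top edge until it lies on its spine in the groove in front of its slot. Then lay it flat on the white shelf top, let go, take it again by its long edges, and tuck it lengthways under the sprung arm of the booklet holder, lying flat and squarely on top of the pile and pushed fully home against the end stop. Let go of it and leave everything else where it is.

Things in the scene. Friction and masses are not known exactly. Their poses are not given: they have to be found in the camera images.
- notebook_center (a point): Centre of the tall notebook: rigid, grey, hard-backed, 130 mm long, 64 mm from spine to fore-edge, 16 mm thick, 110 to 225 g. Own axes: z along its 130 mm length (up at the start), x from spine to fore-edge (to the rack's back at the start), y across its thickness. It starts upright in one of the rack's three slots; which one varies.
- rack: Fixed pale wooden rack; origin on the shelf top under the middle slot's front edge, x to its back, z up. Slots at y = -24, 0, 24 mm, 20 mm wide, x = 0 to 69 mm, floor z = 8 mm; dividers to z = 80, end cheeks (y = 38 to 50 either side) to 103, back wall (x = 69 to 75) to 68 mm. The upright notebook fills x = 1 to 65, z = 8 to 138 mm; the other books reach z = 108 mm at most.
- rack_groove (a point): Middle of the middle groove's floor. In front of each slot a groove as wide as the slot runs over rack x = -147 to 0 mm: floor z = 11 mm (a 3 mm sill that holds the foot), ribs to z = 25 mm. Pulled forward by its top, the notebook passes balance at about 26 degrees and falls on its spine in the groove, centre near rack x = -65, z = 43 mm, kept upright by the ribs.
- holder: Fixed wooden booklet holder; origin on the shelf top, x the direction in which things are pushed in (open end at -x), z up. Base x = -100 to 120 mm, 104 mm wide, 8 mm thick; on it a fixed pile of booklets, x = -54 to 76, y = -32 to 32 mm, top at z = 20 mm. End stop: face at x = 76 mm, 74 mm wide, to z = 38 mm. No side walls.
- holder_home (a point): Where the notebook's centre belongs when fully home: at holder x = 11, y = 0, z = 28 mm; the notebook's length lies along the holder's x and either face may be up.
- clamp_foot (a point): Underside of the round foot of the holder's sprung, polished steel arm (34 mm wide), at holder x = 20, z = 21 mm when down. Before it the arm turns up as a lip, sloping 24 degrees, its free end at holder x = -25 mm, underside z = 41 mm (about 66 mm with the notebook in). A notebook slid in flat along the pile lifts the lip and passes under; this takes about 2 to 8 N.
- clamp (a joint): Angle of the sprung arm about its hinge (along holder y, at holder x = 92, z = 44 mm): 0 when down, growing as the free end rises; about 0.21 with the notebook under it. The foot presses with about 2.5 N when down, 4 N on the notebook.
- book_a: Bystander in the rack: grey book 62 x 16 mm, 100 mm tall; origin under its foot. Leave it.
- book_b: Bystander in the rack: grey book 60 x 16 mm, 94 mm tall; origin under its foot. Leave it.
- key_dish: Bystander: round frosted glass dish of keys, 116 mm across, 32 mm high, behind the middle of the shelf top; origin under its centre.
- lint_brush: Bystander: flat plastic lint brush about 215 mm long, 45 mm wide, 22 mm high, left of the rack; origin on its underside, 75 mm from the head end, handle to -x.
- jewellery_box: Bystander: closed dark wooden jewellery box 116 x 156 mm, 76 mm high, right of the holder; origin under its centre.
- polish_tin: Bystander: flat round shoe-polish tin 72 mm across, 24 mm high, near the robot between rack and holder; origin under its centre.
There are look-alikes about, which are no part of the job. What is shaped like the part that bears notebook_center but green is not meant.

How it is judged:
On the way, in this order (a step that is already met when the one before it is completed fails the run):
1. the notebook has been tipped forward and lies on its spine in the groove in front of the slots (angle between notebook_center's own x axis and vertical below 0.2 rad and angle between the z axis of notebook_center and the x axis of rack, either way round below 0.2 rad and z of notebook_center in the frame of rack below 0.052 m and x of notebook_center in the frame of rack between -0.1 and -0.035 m and y of notebook_center in the frame of rack between -0.04 and 0.04 m), for 0.15 s.
2. the notebook lies flat on the shelf top, let go (angle between the y axis of notebook_center and the z axis of holder, either way round below 0.12 rad and height (world z) of notebook_center below 0.014 m and contact force between notebook and the fingers below 0.05 N and linear speed of notebook below 0.03 m/s), for 0.15 s.
At the end, for the whole second after the job is handed in: The notebook lies at rest and flat (within 0.1 rad) on the holder's pile under the arm, its length along the holder within 0.1 rad, within 10 mm of the middle sideways and within 5 mm of touching the end stop, with the arm resting on it (arm angle 0.12 to 0.32 rad) (x of notebook_center in the frame of holder between 0.006 and 0.015 m and y of notebook_center in the frame of holder between -0.01 and 0.01 m and z of notebook_center in the frame of holder between 0.023 and 0.033 m and angle between the z axis of notebook_center and the x axis of holder, either way round below 0.1 rad and angle between the y axis of notebook_center and the z axis of holder, either way round below 0.1 rad and value of joint clamp between 0.12 and 0.32 rad and linear speed of notebook below 0.01 m/s).
It fails at once if one of the other two books of the rack moved more than 20 mm (distance of any of book_a, book_b from where it was at the start of the episode above 0.02 m).
It fails at once if another bystander (dish, brush, box, tin) moved more than 25 mm (distance of any of key_dish, lint_brush, jewellery_box, polish_tin from where it was at the start of the episode above 0.025 m).
It also fails if it takes over 58 s, if anything falls off the work surface, if the arm or the gripper's body presses on something with over 40 N, if the wrist force passes 120 N, or if a joint passes its speed limit or range.

## Working session

There is one attempt and no reset: what is moved stays moved. The work goes in short steps, Python scripts to look and compute and a shell command to move; the robot and the scene stay as the last step left them, time stands still between calls to the robot, and variables do not carry over. Pictures are saved under pics/ and viewed, at most 10 in all, crops included, and the job is handed in when it is done.

```bash
ls; mkdir -p pics
cat > h.py <<'E'
import numpy as np, cv2
from station import *
def ray(f,uv):
    d=np.array([(uv[0]-f["cx"])/f["fx"],(uv[1]-f["cy"])/f["fy"],1.])
    R=np.array(f["R"]);t=np.array(f["t"])
    return -R.T@t, R.T@d
def atz(f,uv,z):
    c,d=ray(f,uv); return c+d*(z-c[2])/d[2]
def proj(f,X):
    X=np.atleast_2d(X); c=X@np.array(f["R"]).T+np.array(f["t"]); return np.c_[f["fx"]*c[:,0]/c[:,2]+f["cx"],f["fy"]*c[:,1]/c[:,2]+f["cy"]]
def tri(obs):
    A=np.zeros((3,3));b=np.zeros(3)
    for f,uv in obs:
        c,d=ray(f,uv);d=d/np.linalg.norm(d);P=np.eye(3)-np.outer(d,d);A+=P;b+=P@c
    return np.linalg.solve(A,b)
E
python3 - <<'E'
from h import *
o=get_obs(); print({k:np.round(v,3).tolist() for k,v in o.items()}, grasp_offset)
F={n:grab_frame(n) for n in("side","top")}
for n,f in F.items():
    cv2.imwrite(f"pics/{n}0.png",f["img"]); print(n,ray(f,(320,240)))
    for k in["notebook_center","rack","rack_groove","holder","holder_home","clamp_foot","polish_tin","key_dish","lint_brush","jewellery_box"]:
        print(n,k,[(np.round(r["xy"]).tolist(),round(r["score"],2)) for r in tip_of(f,k)][:3])
    for k in["notebook_center","book_a","rack","holder"]:
        print(n,k,"sil",[(np.round(r["xy"]).tolist(),round(r["score"],2),int(r["mask"].sum())) for r in silhouettes(f,k)][:4])
E
```

```text
pics
{'clock': 0.0, 'joint_positions': [0.905, 0.313, 1.498, 0.0, 1.331, -0.223], 'qd': [0.0, -0.002, -0.0, 0.002, -0.002, 0.0], 'joint_torque': [0.0, -41.227, -25.974, -0.0, 0.004, -0.0], 'tcp_pos': [0.225, 0.474, 0.231], 'eef_rot': [[-0.904, 0.428, -0.001], [0.428, 0.904, -0.001], [0.0, -0.001, -1.0]], 'force': [-0.471, -0.197, 0.775], 'ft_torque': [0.066, 0.033, 0.08], 'gripper_force': 0.0, 'opening': 0.085} 0.0187
side (array([0.36148004, 0.76884477, 0.57581214]), array([ 0.21600452, -0.82884928, -0.51619709]))
side notebook_center [([277.0, 298.0], 0.85), ([147.0, 324.0], 0.65)]
side rack [([292.0, 333.0], 0.95)]
side rack_groove [([334.0, 333.0], 0.75)]
side holder [([405.0, 298.0], 0.61), ([327.0, 222.0], 0.56)]
side holder_home [([348.0, 191.0], 0.29)]
side clamp_foot [([324.0, 209.0], 0.55)]
side polish_tin [([409.0, 298.0], 0.96)]
side key_dish [([240.0, 262.0], 0.57)]
side lint_brush [([204.0, 449.0], 0.77)]
side jewellery_box [([347.0, 187.0], 0.57)]
side notebook_center sil [([274.0, 274.0], 0.95, 858), ([149.0, 323.0], 0.71, 1954)]
side book_a sil [([267.0, 301.0], 0.7,
[... 340 characters left out ...]
195.0, 148.0], 0.86), ([244.0, 216.0], 0.73)]
top rack [([240.0, 235.0], 0.8)]
top rack_groove [([244.0, 263.0], 0.71)]
top holder [([410.0, 216.0], 0.69)]
top holder_home [([412.0, 213.0], 0.9)]
top clamp_foot [([411.0, 212.0], 0.96)]
top polish_tin [([307.0, 309.0], 0.82)]
top key_dish [([316.0, 161.0], 0.94)]
top lint_brush [([148.0, 218.0], 0.8)]
top jewellery_box [([490.0, 218.0], 0.73)]
top notebook_center sil [([195.0, 152.0], 0.97, 643), ([244.0, 216.0], 0.63, 319)]
top book_a sil [([236.0, 221.0], 0.72, 242), ([412.0, 217.0], 0.62, 3341), ([225.0, 220.0], 0.57, 229)]
top rack sil [([244.0, 256.0], 0.8, 2812), ([152.0, 218.0], 0.7, 1047)]
top holder sil [([414.0, 214.0], 0.84, 3291)]
```

View pics/side0.png

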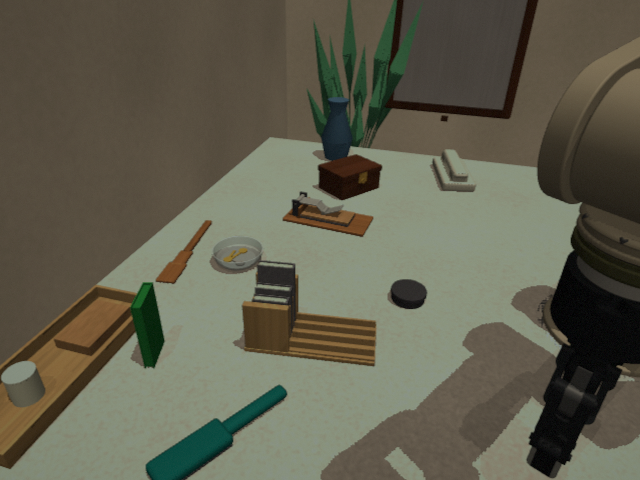

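View pics/top0.png

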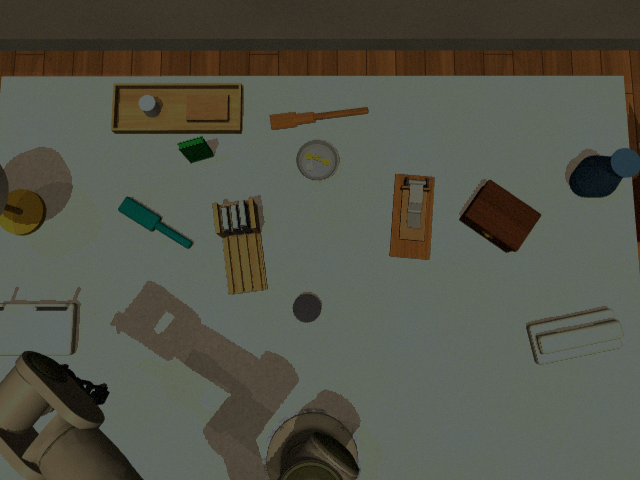

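Candidates for the tall notebook: the green block, side (149,324) / top (195,150), standing by the tray, and the grey book, side (276,274) / top (244,216), in the rack. The grey one fits because it is grey, in the rack and the tallest there. Next I'll confirm it in a crop and fit the rack and holder poses.

```bash
cat > fit.py <<'E'
from h import *
from scipy.optimize import minimize
def box(x0,x1,y0,y1,z0,z1): return np.array([[x,y,z] for x in(x0,x1) for y in(y0,y1) for z in(z0,z1)])/1000
RACK=[box(0,75,38,50,0,103),box(0,75,-50,-38,0,103),box(69,75,-50,50,0,68),box(-147,75,-50,50,0,8),box(-147,0,-38,38,0,11)]+[box(-147,0,y-2,y+2,0,25) for y in(-12,12)]+[box(-147,0,y0,y1,0,25) for y0,y1 in((34,38),(-38,-34))]+[box(0,69,y-2,y+2,0,80) for y in(-12,12)]
HOLD=[box(-100,120,-52,52,0,8),box(-54,76,-32,32,8,20)]
def T(p,X):
    c,s=np.cos(p[2]),np.sin(p[2]); return X@np.array([[c,-s,0],[s,c,0],[0,0,1]]).T+[p[0],p[1],0]
def render(f,p,boxes,S=4):
    m=np.zeros((480*S,640*S),np.uint8)
    for b in boxes:
        q=(proj(f,T(p,b))+.5)*S-.5
        cv2.fillConvexPoly(m,cv2.convexHull(np.round(q*16).astype(np.int32)),255,shift=4)
    return cv2.resize(m,(640,480),interpolation=cv2.INTER_AREA)/255.
def fit(views,p0,boxes):
    # views: list of (frame, mask, ignore)
    def cost(p): return sum((np.abs(render(f,p,boxes)-m)*w).sum()/m.sum() for f,m,w in views)
    r=minimize(cost,p0,method="Nelder-Mead",options=dict(initial_simplex=np.array(p0)+np.array([[0,0,0],[.012,0,0],[0,.012,0],[0,0,.08]]),xatol=1e-4,fatol=1e-4))
    return r.x,r.fun
E
python3 - <<'E'
from fit import *
F={n:grab_frame(n) for n in("side","top")}
s,t=F["side"],F["top"]
tip=lambda f,k:tip_of(f,k)[0]["xy"]
for k in["polish_tin","key_dish","lint_brush","jewellery_box"]: print(k,np.round(atz(t,tip(t,k),0),3))
print("rack",atz(t,tip(t,"rack"),0),"groove",atz(t,tip(t,"rack_groove"),.011),"hold",atz(t,tip(t,"holder"),0))
r0=atz(t,tip(t,"rack"),0)
mk=lambda f,k:silhouettes(f,k)[0]["mask"].astype(float)
W=np.ones((480,640))
ms,mt=mk(s,"rack"),mk(t,"rack")
def filled(m):
    return cv2.morphologyEx(m,cv2.MORPH_CLOSE,np.ones((3,3)))
for boxes,k,p0 in((RACK,"rack",[r0[0],r0[1],0.1]),(HOLD,"holder",[*atz(t,tip(t,"holder"),0)[:2],0.])):
    vs=[]
    for f in(s,t):
        m=mk(f,k); w=W.copy()
        if k=="rack":
            for q in("notebook_center","book_a"):
                for d in silhouettes(f,q):
                    if d["mask"].sum()<1000: w[cv2.dilate(d["mask"].astype(np.uint8),np.ones((3,3)))>0]=0
        vs.append((f,m,w))
    for v in(vs,vs[:1],vs[1:]): print(k,*fit(v,p0,boxes))
    p=fit(vs,p0,boxes)[0]
    for f,n in((s,"s"),(t,"t")):
        im=f["img"].copy(); S=6 if n=="t" else 4
        c=proj(f,T(p,np.array([[-.03,0,.03]])))[0].astype(int)
        h,wd=(50,66) if n=="t" else (70,90)
        x0,y0=c[0]-wd,c[1]-h
        im=cv2.resize(im[y0:y0+2*h,x0:x0+2*wd],None,fx=S,fy=S,interpolation=cv2.INTER_CUBIC)
        im=cv2.convertScaleAbs(im,alpha=1.5)
        for b in boxes:
            q=(proj(f,T(p,b))-[x0,y0]+.5)*S
            for i in range(8):
                for j in(1,2,4):
                    if not i&j: cv2.line(im,tuple(map(int,q[i])),tuple(map(int,q[i|j])),(0,0,255),1)
        cv2.imwrite(f"pics/{k}_{n}.png",im); print(im.shape)
a=[cv2.imread(f"pics/{k}_{n}.png") for k in("rack","holder") for n in "st"]
a=[cv2.resize(i,(400,300)) for i in a]
cv2.imwrite("pics/comb.png",np.vstack([np.hstack(a[:2]),np.hstack(a[2:])]))
E
```

```text
polish_tin [0.377 0.013 0.   ]
key_dish [ 0.754 -0.009  0.   ]
lint_brush [0.603 0.426 0.   ]
jewellery_box [ 0.598 -0.474  0.   ]
rack [0.56089357 0.18628617 0.        ] groove [0.48865917 0.17701439 0.011     ] hold [ 0.6096764  -0.26229852  0.        ]
rack [0.55925631 0.18385651 0.13573069] 0.18096240178397432
rack [0.56078094 0.18327013 0.13833441] 0.03712521026747307
rack [0.55797816 0.18384809 0.13178465] 0.12643435267025635
(560, 720, 3)
(600, 792, 3)
holder [ 0.60145185 -0.26361769 -0.09754   ] 0.2118410397143723
holder [ 0.60430829 -0.26637082 -0.10703536] 0.13033050948574154
holder [ 0.59928077 -0.26180844 -0.09244308] 0.041341779788838615
(560, 720, 3)
(600, 792, 3)
```

View pics/comb.png

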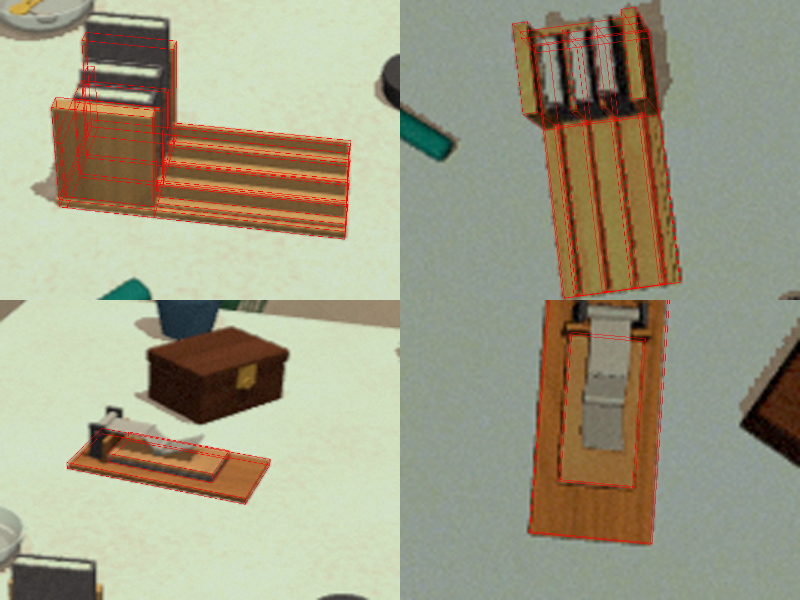

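The crop confirms it: in the rack, the tallest grey book is in the right-hand slot (rack y = -24). The overlays fit, with the rack at about (0.559, 0.184, 7.7°) and the holder at about (0.600, -0.2625, -5.4°). The next move goes behind the book's top with the fingers shut.

```bash
python3 -m inch '-513 -92 0 0 0 -33;-513 -92 0 0 0 -33;-513 -92 0 0 0 -33;-513 -92 0 0 0 -33;-513 -92 0 0 0 -33;-513 -92 0 0 0 -33;-513 -92 0 0 0 -33;-513 -92 0 0 0 -33;-513 -92 0 0 0 -33;-513 -92 0 0 0 -33;-513 -92 0 0 0 -33;-513 -92 0 0 0 -33' 0 40
```

```text
clock: 4.05
tcp_pos: [0.6484, 0.1724, 0.2318]
eef_rot: [[-0.991, -0.134, 0.0], [-0.134, 0.991, 0.0], [-0.0, 0.0, -1.0]]
force: [-0.3, -0.3, -0.2]
opening: -0.0
gripper_force: 0.0
```

```bash
python3 -m inch '0 0 60;0 0 117;0 0 117;8 0 117;14 0 117;20 0 117;26 0 117;32 0 117;38 0 117;44 0 117;50 0 117;56 0 117' 2>&1 || true
python3 - <<'E'
from h import *
print(get_obs()["force"])
E
```

```text
schema error: expected 6 numbers
[-0.31848316 -0.31400521 -0.20637402]
```

```bash
python3 -m inch '0 0 60 0 0 0;0 0 117 0 0 0;0 0 117 0 0 0;8 0 117 0 0 0;14 0 117 0 0 0;20 0 117 0 0 0;26 0 117 0 0 0;32 0 117 0 0 0;38 0 117 0 0 0;44 0 117 0 0 0;50 0 117 0 0 0;56 0 117 0 0 0'
python3 - <<'E'
from h import *
f=grab_frame("side");print(get_obs()["force"])
im=f["img"][200:380,200:440];cv2.imwrite("pics/tip1.png",cv2.resize(im,None,fx=3,fy=3))
E
```

```text
clock: 5.55
tcp_pos: [0.5931, 0.164, 0.1143]
eef_rot: [[-0.991, -0.133, -0.0], [-0.133, 0.991, 0.0], [0.0, 0.0, -1.0]]
force: [-0.6, 0.7, 0.7]
opening: -0.0002
gripper_force: 0.1
[-0.89513558  1.24208953 -1.32652481]
```

View pics/tip1.png

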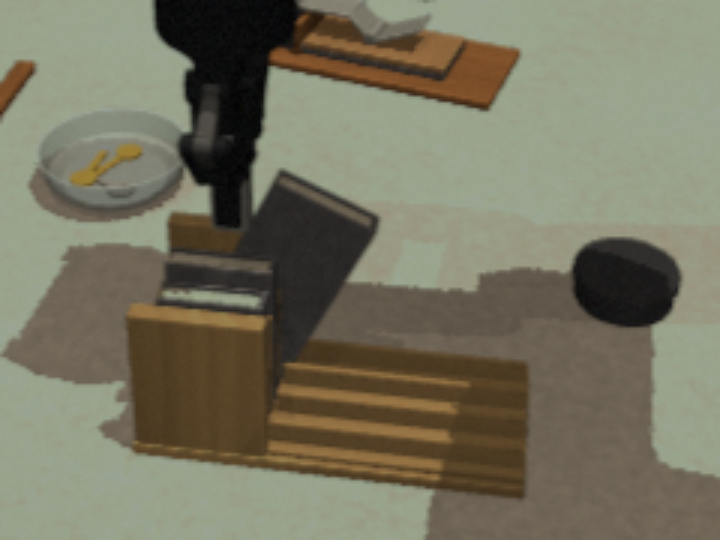

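The notebook (crop 300,270) is tipping about its foot, roughly 25° over. I'll pull a bit further.

```bash
python3 -m inch '6 0 0 0 0 0;12 0 0 0 0 0;18 0 0 0 0 0;24 0 0 0 0 0;24 0 0 0 0 0;24 0 -60 0 0 0;24 0 -100 0 0 0'
python3 - <<'E'
from h import *
for n in("side","top"):
    f=grab_frame(n)
    im=f["img"][200:380,200:440] if n=="side" else f["img"][170:305,190:370]
    cv2.imwrite(f"pics/tip2{n}.png",cv2.resize(im,(480,360)))
    print(n,[(np.round(r["xy"]).tolist(),round(r["score"],2)) for r in tip_of(f,"notebook_center")])
cv2.imwrite("pics/tip2.png",np.hstack([cv2.resize(cv2.imread(f"pics/tip2{n}.png"),(400,300)) for n in("side","top")]))
E
```

```text
clock: 6.48
tcp_pos: [0.5702, 0.1608, 0.2168]
eef_rot: [[-0.991, -0.133, 0.002], [-0.133, 0.991, 0.0], [-0.002, -0.0, -1.0]]
force: [-0.1, 0.3, 0.3]
opening: 0.0001
gripper_force: 0.0
side [([146.0, 324.0], 0.72), ([294.0, 334.0], 0.25)]
top [([196.0, 150.0], 0.6)]
```

View pics/tip2.png

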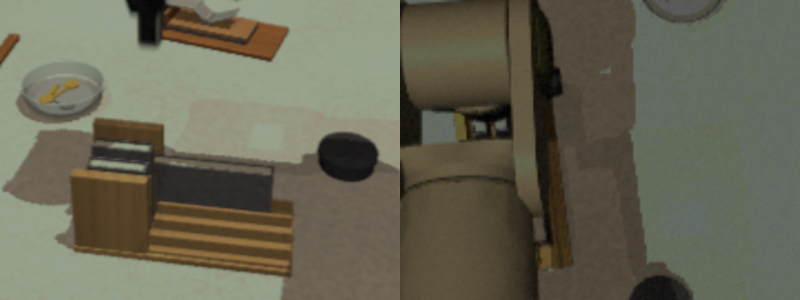

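The notebook lies on its spine in the far groove (side crop 215,185), and nothing else has moved. Next I grip it across its thickness and lift.

```bash
python3 -m inch '40 0 0 0 0 0;73 0 0 0 0 0;73 0 50 0 0 0;73 0 100 0 0 0;73 0 145 0 0 0;73 0 165 0 0 0;73 0 178 0 0 0;73 0 178 0 0 0' 0.5 40; python3 -m inch '0 0 0 0 0 0;0 0 0 0 0 0;0 0 0 0 0 0;0 0 0 0 0 0;0 0 0 0 0 0' 0 40
```

```text
clock: 7.68
tcp_pos: [0.4968, 0.1511, 0.0354]
eef_rot: [[-0.991, -0.133, -0.002], [-0.133, 0.991, -0.0], [0.002, 0.0, -1.0]]
force: [0.0, 0.0, 0.9]
opening: 0.0426
gripper_force: 0.0
clock: 8.3
tcp_pos: [0.4979, 0.1512, 0.0371]
eef_rot: [[-0.991, -0.133, 0.002], [-0.133, 0.991, 0.0], [-0.002, -0.0, -1.0]]
force: [-0.2, 0.3, 6.1]
opening: 0.0154
gripper_force: 41.2
```

```bash
python3 -m inch '0 0 -50 0 0 0;0 0 -100 0 0 0;-6 -60 -100 0 0 6;-6 -120 -100 0 0 13;-6 -170 -100 0 0 13;-6 -194 -100 0 0 13;-6 -194 -60 0 0 13;-6 -194 -20 0 0 13;-6 -194 -4 0 0 13;-6 -194 4 0 0 13;-6 -194 8 0 0 13;-6 -194 8 0 0 13'; python3 -m inch '0 0 1 0 0 0;0 0 2 0 0 0;0 0 2 0 0 0'
```

```text
clock: 9.8
tcp_pos: [0.5295, -0.0404, 0.029]
eef_rot: [[-0.996, 0.093, 0.001], [0.093, 0.996, -0.0], [-0.001, -0.0, -1.0]]
force: [-0.2, 0.8, -0.5]
opening: 0.0153
gripper_force: 40.2
clock: 10.18
tcp_pos: [0.5291, -0.0404, 0.0264]
eef_rot: [[-0.996, 0.094, 0.0], [0.094, 0.996, -0.0], [-0.0, -0.0, -1.0]]
force: [0.1, -0.7, -1.6]
opening: 0.0153
gripper_force: 40.2
```

```bash
python3 -m inch '0 0 1 0 0 0;0 0 1 0 0 0';python3 -m inch '0 0 0.7 0 0 0;0 0 0.7 0 0 0'
```

```text
clock: 10.42
tcp_pos: [0.5292, -0.0404, 0.0262]
eef_rot: [[-0.996, 0.093, 0.0], [0.093, 0.996, -0.0], [-0.0, -0.0, -1.0]]
force: [-4.8, 0.6, 8.0]
opening: 0.0154
gripper_force: 41.6
clock: 10.68
tcp_pos: [0.5292, -0.0404, 0.0261]
eef_rot: [[-0.996, 0.093, 0.0], [0.093, 0.996, -0.0], [-0.0, -0.0, -1.0]]
force: [-7.9, 1.5, 16.3]
opening: 0.0154
gripper_force: 42.9
```

Run:
```python
from h import *
f=grab_frame("side")
c=proj(f,[[.53,-.04,.03]])[0].astype(int);print(c)
im=f["img"][c[1]-60:c[1]+60,c[0]-80:c[0]+80];cv2.imwrite("pics/stand.png",cv2.resize(im,(640,480)))
```

```text
[338 259]
```

View pics/stand.png

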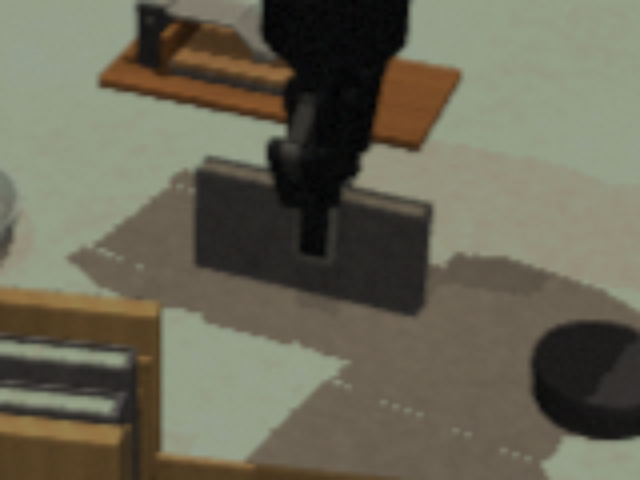

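The book stands level on the shelf, centred in the fingers (crop 315,235). I'll let go, back off, shut the fingers and topple it towards -y.

```bash
python3 -m inch '0 0 0 0 0 0;0 0 0 0 0 0;0 0 0 0 0 0;0 0 -40 0 0 0;0 0 -75 0 0 0;0 0 -75 0 0 0' 0.5; python3 -m inch '0 40 0 0 0 0;0 40 0 0 0 0;0 40 0 0 0 0;0 40 30 0 0 0;0 40 56 0 0 0;0 40 56 0 0 0' 0
```

```text
clock: 11.48
tcp_pos: [0.5304, -0.0407, 0.1018]
eef_rot: [[-0.996, 0.093, 0.005], [0.093, 0.996, -0.001], [-0.005, -0.001, -1.0]]
force: [0.6, -0.8, 0.1]
opening: 0.0431
gripper_force: 0.0
clock: 12.22
tcp_pos: [0.5317, -0.0011, 0.042]
eef_rot: [[-0.996, 0.095, -0.004], [0.095, 0.996, 0.001], [0.004, 0.0, -1.0]]
force: [-0.8, 0.1, 0.5]
opening: 0.0001
gripper_force: 0.0
```

```bash
python3 -m inch '0 -8 0 0 0 0;0 -14 0 0 0 0;0 -18 0 0 0 0;0 -22 0 0 0 0;0 -26 0 0 0 0;0 -30 0 0 0 0;0 -34 0 0 0 0;0 -38 0 0 0 0;0 -38 0 0 0 0'; python3 -m inch '0 0 -60 0 0 0;0 60 -110 0 0 0;0 120 -110 0 0 0;0 170 -110 0 0 0;0 170 -110 0 0 0' 0.95
python3 - <<'E'
from fit import *
F={n:grab_frame(n) for n in("side","top")}
NB=[box(-65,65,-32,32,0,16)]
vs=[]
for n,f in F.items():
    for d in silhouettes(f,"notebook_center"): print(n,np.round(d["xy"]),round(d["score"],2),int(d["mask"].sum()),np.round(atz(f,d["xy"],.012),3))
    D=[d for d in silhouettes(f,"notebook_center") if np.linalg.norm(atz(f,d["xy"],.012)[:2]-[.53,-.08])<.05]
    if D: vs.append((f,D[0]["mask"].astype(float),np.ones((480,640))))
for v in([vs]+[[v] for v in vs]): print(fit(v,[.53,-.08,-.095],NB))
p=fit(vs,[.53,-.08,-.095],NB)[0]
ims=[]
for n,f in F.items():
    c=proj(f,[[.53,-.08,.0]])[0].astype(int)
    im=cv2.resize(f["img"][c[1]-48:c[1]+48,c[0]-64:c[0]+64],(400,300))
    q=(proj(f,T(p,NB[0]))-c+[64,48]+.5)*400/128
    for i in range(8):
        for j in(1,2,4):
            if not i&j: cv2.line(im,tuple(map(int,q[i])),tuple(map(int,q[i|j])),(0,0,255),1)
    ims.append(im)
cv2.imwrite("pics/flat.png",np.hstack(ims))
E
```

```text
clock: 13.35
tcp_pos: [0.5293, -0.0387, 0.0436]
eef_rot: [[-0.996, 0.094, 0.0], [0.094, 0.996, -0.0], [-0.0, -0.0, -1.0]]
force: [0.4, 0.2, 0.1]
opening: 0.0002
gripper_force: 0.0
clock: 13.98
tcp_pos: [0.5449, 0.1345, 0.1537]
eef_rot: [[-0.996, 0.088, 0.0], [0.088, 0.996, 0.001], [-0.0, 0.001, -1.0]]
force: [0.0, -0.8, 0.3]
opening: 0.0812
gripper_force: 0.0
side [145. 325.] 0.65 1881 [0.822 0.246 0.012]
side [338. 261.] 0.58 1147 [ 0.535 -0.062  0.012]
side [406. 295.] 0.15 887 [0.375 0.017 0.012]
top [344. 244.] 0.9 1194 [ 0.534 -0.084  0.012]
top [196. 151.] 0.78 607 [0.784 0.305 0.012]
top [316. 160.] 0.59 1453 [ 0.757 -0.012  0.012]
(array([ 0.53395401, -0.08276518, -0.08877344]), np.float64(0.19015208699874914))
(array([ 0.53559372, -0.08532937, -0.06456442]), np.float64(0.0937313024599552))
(array([ 0.53325832, -0.08193776, -0.10533813]), np.float64(0.07540644398462902))
```

View pics/flat.png

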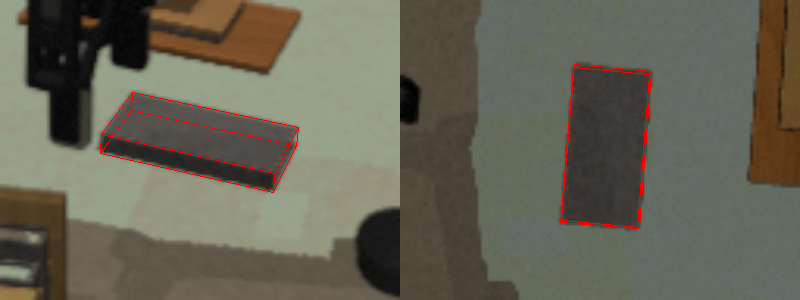

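The notebook lies flat and free: top crop (606,147), side crop (200,140). It is parallel to the tool. Before gripping, I'll check how far the open fingertips stand back from the TCP.

Run:
```python
from h import *
f=grab_frame("side");o=get_obs();p=np.array(o["tcp_pos"]);R=np.array(o["eef_rot"])
for back in(0,.013):
  for s in(1,-1):
    print(back,s,np.round(proj(f,[p+R@[dx,s*dy,-back] for dx in(-.011,.011) for dy in(.0425,.057)]),1).tolist())
g=cv2.cvtColor(f["img"],cv2.COLOR_BGR2GRAY)
q=proj(f,[p+R@[0,.05,0]])[0].astype(int); print(q); print(g[q[1]-16:q[1]+8,q[0]-14:q[0]+14:2])
```

```text
0 1 [[294.4, 261.6], [290.8, 266.2], [306.6, 264.5], [303.2, 269.1]]
0 -1 [[313.2, 237.6], [316.1, 233.9], [324.5, 240.0], [327.3, 236.3]]
0.013 1 [[294.3, 255.1], [290.8, 259.6], [306.7, 257.9], [303.3, 262.5]]
0.013 -1 [[313.3, 231.4], [316.2, 227.7], [324.7, 233.8], [327.5, 230.1]]
[298 265]
[[151 154 154 154 131  15   5  10  13  18  60  59 152 156]
 [153 152 154 156 134   7  12   6   9  25  61  75 153 153]
 [152 155 153 156 132  15   8   5   8  23  62  80 150 151]
 [151 153 150 153 132  15   5  16  14  22  62  78 149 152]
 [150 153 152 154 132   8  15  11  12  17  62  80 150 137]
 [153 156 154 152 131  25  14  14   8  18  61  80 153 116]
 [155 157 153 154 149  25  13  11  11  17  61  80 139  96]
 [153 152 151 152 154  76  41  17   8  26  60  94 139  55]
 [153 152 153 152 151 129  75  53  47  46  60 124 139  43]
 [153 153 153 152 151 149 138 127  77  60  84 150 125  40]
 [154 156 154 151 153 151 150 149 143 132 135 154 119  38]
 [153 154 154 151 152 156 152 153 156 151 151 153  98  39]
 [154 152 153 151 155 156 153 153 152 153 154 156 144  48]
 [154 153 154 153 153 154 152 151 152 153 154 156 154 138]
 [156 154 154 155 152 153 152 149 154 155 155 155 153 153]
 [156 155 152 152 154 154 150 152 154 153 153 154 151 152]
 [153 155 151 153 157 154 151 151 152 152 154 152 152 151]
 [154 156 153 155 157 156 155 156 156 152 152 150 152 153]
 [155 154 152 154 156 155 155 156 156 153 151 151 156 155]
 [153 154 153 156 157 155 151 153 156 155 155 155 156 155]
 [155 156 153 155 156 154 150 154 155 152 154 154 155 155]
 [156 156 155 155 156 151 149 151 153 150 153 155 156 155]
 [153 156 155 153 152 151 150 150 153 155 155 155 155 156]
 [155 156 156 154 151 148 152 152 154 155 154 155 152 154]]
```

The tips stand about 13 mm back when open, and I estimate about 7 mm back at a 64 mm opening. So I grip with the TCP near z = -3 mm, at the rear part of the book.

```bash
python3 -m inch '10 -60 0 0 0 0;20 -120 0 0 0 0;30 -180 0 0 0 0;34 -217 0 0 0 0;34 -217 50 0 0 0;34 -217 100 0 0 0;34 -217 135 0 0 0;34 -217 150 0 0 0;34 -217 154 0 0 0;34 -217 156 0 0 0;34 -217 156 0 0 0' 1; python3 -m inch '0 0 0 0 0 0;0 0 0 0 0 0;0 0 0 0 0 0;0 0 0 0 0 0;0 0 0 0 0 0' 0 40
```

```text
clock: 15.7
tcp_pos: [0.4916, -0.0822, -0.0015]
eef_rot: [[-0.996, 0.094, 0.002], [0.094, 0.996, -0.001], [-0.002, -0.001, -1.0]]
force: [0.3, -0.0, 0.3]
opening: 0.0854
gripper_force: 0.0
clock: 16.32
tcp_pos: [0.4914, -0.082, -0.0015]
eef_rot: [[-0.996, 0.093, 0.001], [0.093, 0.996, -0.0], [-0.001, -0.0, -1.0]]
force: [-1.9, 1.5, 8.0]
opening: 0.0631
gripper_force: 42.7
```

```bash
python3 -m inch '0 0 -30 0 0 0;0 0 -70 0 0 0;20 -60 -70 0 0 0;40 -120 -70 0 0 0;56 -170 -70 0 0 0;56 -170 -70 0 0 0;56 -170 -40 0 0 0;56 -170 -24 0 0 0;56 -170 -24 0 0 0;56 -170 -24 0 0 0'
cat > rel.py <<'E'
from fit import *
F={n:grab_frame(n) for n in("side","top")}
o=get_obs();p=np.array(o["tcp_pos"]);R=np.array(o["eef_rot"]);yaw=np.arctan2(-R[1,0],-R[0,0])
b=(p[2]+.0015)*1000; NB=[box(-65,65,-32,32,b,b+16)]
e=p[:2]+.042*np.array([np.cos(yaw),np.sin(yaw)]); print("tcp",p,yaw,"exp centre",e,"bottom",b)
for n,f in F.items():
    D=sorted(silhouettes(f,"notebook_center"),key=lambda d:np.linalg.norm(atz(f,d["xy"],b/1000+.012)[:2]-e))[0]
    W=np.ones((480,640))
    # gripper hides part: ignore dark tool pixels = model pixels near the tool, approximated by low brightness outside mask
    g=cv2.cvtColor(f["img"],cv2.COLOR_BGR2GRAY); dark=(g<35)&~D["mask"]; W[cv2.dilate(dark.astype(np.uint8),np.ones((3,3)))>0]=0
    q,c=fit([(f,D["mask"].astype(float),W)],[*e,yaw],NB)
    print(n,"book",q.round(4),round(c,3),int(D["mask"].sum()))
    H=silhouettes(f,"holder")[0]; W=np.ones((480,640)); W[cv2.dilate(D["mask"].astype(np.uint8),np.ones((5,5)))>0]=0
    W[cv2.dilate(dark.astype(np.uint8),np.ones((3,3)))>0]=0
    h,c2=fit([(f,H["mask"].astype(float),W)],[.6,-.2625,-.095],HOLD)
    d=q[:2]-h[:2]; print(n,"holder",h.round(4),round(c2,3),"book in holder mm",(1000*d@[[np.cos(h[2]),-np.sin(h[2])],[np.sin(h[2]),np.cos(h[2])]]).round(1),"dyaw",round(q[2]-h[2],3))
    c=proj(f,[[.55,-.25,.0]])[0].astype(int); w,hh=(100,75)
    im=f["img"][max(c[1]-hh,0):c[1]+hh,c[0]-w:c[0]+w]; cv2.imwrite(f"pics/r{n}.png",cv2.resize(im,(400,300),interpolation=cv2.INTER_CUBIC))
import sys
cv2.imwrite(f"pics/rel{sys.argv[1]}.png",np.hstack([cv2.imread(f"pics/r{n}.png") for n in F]))
E
python3 rel.py 1
```

```text
clock: 17.58
tcp_pos: [0.4199, -0.2458, 0.0223]
eef_rot: [[-0.996, 0.093, 0.001], [0.093, 0.996, -0.001], [-0.001, -0.001, -1.0]]
force: [0.8, 0.1, -1.7]
opening: 0.0631
gripper_force: 45.2
tcp [ 0.41985862 -0.24605422  0.02238029] -0.09332474055319818 exp centre [ 0.46167585 -0.24996817] bottom 23.880289478553145
side book [ 0.5529 -1.009   1.9535] 1.001 1882
side holder [ 0.603  -0.2664 -0.1069] 0.209 book in holder mm [  29.3 -743.7] dyaw 2.06
top book [ 0.4858 -0.2369 -0.2773] 2.197 269
top holder [ 0.599  -0.2617 -0.0916] 0.047 book in holder mm [-115.    14.4] dyaw -0.186
```

View pics/rel1.png

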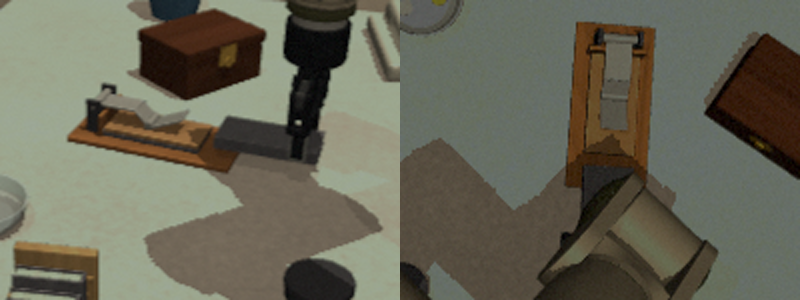

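The book is level and lined up in front of the pile (side crop 265,140; top crop 605,185). I'll measure the lateral offset with edge profiles.

Run:
```python
from fit import *
f=grab_frame("top");o=get_obs();p=np.array(o["tcp_pos"]);R=np.array(o["eef_rot"]);yaw=np.arctan2(-R[1,0],-R[0,0])
c,s=np.cos(yaw),np.sin(yaw);e=p[:2]+.042*np.array([c,s])
im=f["img"].astype(np.float32); sat=im.max(2)-im.min(2)
def prof(o,yaw,xs,ys,z):
    X,Y=np.meshgrid(xs,ys);P=T([*o,yaw],np.c_[X.ravel(),Y.ravel(),np.full(X.size,z)])
    q=proj(f,P).astype(np.float32); return cv2.remap(im,q[:,0].reshape(X.shape),q[:,1].reshape(X.shape),cv2.INTER_LINEAR)
ys=np.arange(-.070,.0701,.002)
def show(t,a): print(t); [print(int(round(y*1000)),a[i].round().astype(int).tolist(),end=" ") for i,y in enumerate(ys)]; print()
show("book x+50..60",prof(e,yaw,np.arange(.050,.060,.002),ys,.040).mean(1))
h=[.5993,-.2618]
show("holder base(8) x-80..-70",prof(h,-.092,np.arange(-.068,-.060,.002),ys,.008).mean(1))
show("pile x-50..-42",prof(h,-.092,np.arange(-.050,-.036,.002),ys,.020).mean(1))
xs=np.arange(.04,.1,.002);a=prof(e,yaw,xs,np.arange(-.02,.021,.004),.040).mean(0)
print("long",[(int(x*1000),v.round().astype(int).tolist()) for x,v in zip(xs,a)])
```

```text
book x+50..60
-70 [101, 109, 101] -68 [100, 110, 101] -66 [102, 111, 102] -64 [101, 109, 101] -62 [96, 105, 100] -60 [90, 100, 97] -58 [84, 96, 96] -56 [76, 88, 92] -54 [70, 82, 88] -52 [65, 77, 85] -50 [63, 76, 85] -48 [63, 77, 85] -46 [52, 63, 73] -44 [31, 48, 66] -42 [18, 39, 62] -40 [20, 39, 59] -38 [24, 41, 57] -36 [26, 42, 55] -34 [30, 44, 55] -32 [34, 48, 57] -30 [38, 52, 59] -28 [43, 58, 65] -26 [41, 55, 62] -24 [35, 48, 53] -22 [27, 37, 40] -20 [19, 25, 28] -18 [19, 25, 28] -16 [23, 27, 30] -14 [25, 30, 31] -12 [26, 32, 33] -10 [29, 33, 36] -8 [31, 34, 37] -6 [32, 36, 38] -4 [33, 36, 38] -2 [32, 34, 36] 0 [35, 37, 39] 2 [34, 36, 38] 4 [34, 37, 38] 6 [35, 37, 39] 8 [33, 34, 37] 10 [33, 35, 38] 12 [35, 35, 37] 14 [35, 35, 37] 16 [34, 35, 37] 18 [35, 35, 38] 20 [33, 35, 38] 22 [32, 35, 38] 24 [34, 36, 38] 26 [34, 36, 39] 28 [33, 36, 39] 30 [35, 37, 39] 32 [36, 38, 40] 34 [33, 36, 39] 36 [17, 23, 30] 38 [15, 33, 54] 40 [15, 35, 60] 42 [16, 37, 61] 44 [15, 38, 62] 46 [12, 38, 62] 48 [14, 37, 62] 50 [14, 36, 61] 52 [12, 36, 62] 54 [11, 37, 63] 56 [12, 30, 50] 58 [47, 62, 74] 60 [6
[... 2478 characters left out ...]
2 [102, 110, 102] 64 [101, 110, 102] 66 [101, 110, 102] 68 [102, 111, 102] 70 [101, 110, 102] 
long [(40, [24, 35, 38]), (42, [24, 34, 36]), (44, [24, 32, 34]), (46, [25, 31, 34]), (48, [25, 31, 33]), (50, [27, 32, 34]), (52, [29, 32, 34]), (54, [31, 34, 36]), (56, [33, 35, 37]), (58, [33, 35, 38]), (60, [33, 35, 38]), (62, [34, 36, 39]), (64, [32, 37, 43]), (66, [21, 35, 52]), (68, [14, 35, 57]), (70, [13, 35, 60]), (72, [14, 35, 60]), (74, [13, 36, 60]), (76, [12, 35, 59]), (78, [11, 34, 57]), (80, [11, 28, 47]), (82, [18, 35, 51]), (84, [23, 46, 66]), (86, [25, 49, 70]), (88, [25, 51, 72]), (90, [27, 54, 76]), (92, [28, 55, 77]), (94, [28, 55, 79]), (96, [29, 57, 81]), (98, [31, 60, 84])]
```

The top camera sees the book about 2 mm off the holder line, with matching yaw and 149 mm left to home. I'll correct the offset, lower the book and slide it in.

```bash
python3 -m inch '0 -2 2 0 0 0;0 -2 2.5 0 0 0;-15 -2 2.5 0 0 0;-30 -2 2.5 0 0 0;-42 -2 2.5 0 0 0;-52 -2 2.5 0 0 0;-60 -2 2.5 0 0 0;-66 -2 2.5 0 0 0;-72 -2 2.5 0 0 0;-78 -2 2.5 0 0 0;-84 -2 2.5 0 0 0' - 60; python3 -m inch '-6 0 0 0 0 0;-12 0 0 0 0 0;-18 0 0 0 0 0;-24 0 0 0 0 0'
python3 - <<'E'
from h import *
f=grab_frame("side"); c=proj(f,[[.55,-.25,.0]])[0].astype(int)
a=cv2.resize(f["img"][c[1]-45:c[1]+45,c[0]-60:c[0]+60],(640,480),interpolation=cv2.INTER_CUBIC)
cv2.imwrite("pics/ins.png",a)
E
```

```text
clock: 19.3
tcp_pos: [0.5015, -0.2554, 0.0188]
eef_rot: [[-0.996, 0.093, -0.004], [0.093, 0.996, 0.002], [0.004, 0.001, -1.0]]
force: [-11.8, 2.0, 4.4]
opening: 0.0626
gripper_force: 70.6
clock: 19.8
tcp_pos: [0.5259, -0.2579, 0.0189]
eef_rot: [[-0.996, 0.094, -0.003], [0.094, 0.996, 0.001], [0.003, 0.001, -1.0]]
force: [-7.9, 0.0, 1.7]
opening: 0.0622
gripper_force: 70.4
```

View pics/ins.png

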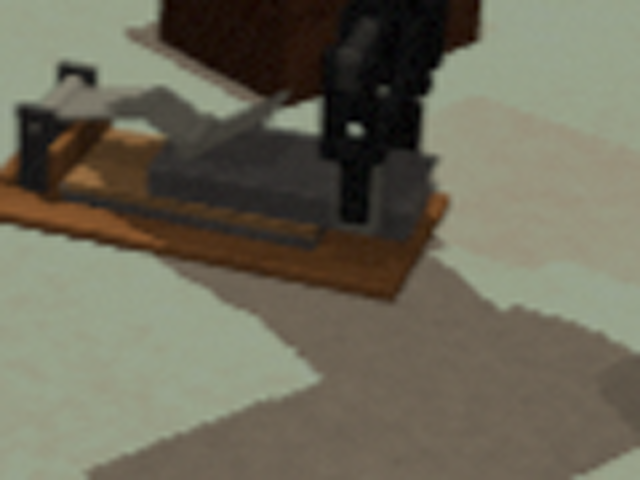

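The book is under the raised arm (crop 210,140), front end past the foot, lying on the pile. I'll keep sliding.

```bash
python3 -m inch '-6 0 0 0 0 0;-12 0 0 0 0 0;-18 0 0 0 0 0;-24 0 0 0 0 0;-30 0 0 0 0 0;-34 0 0 0 0 0;-34 0 0 0 0 0'; python3 -m inch '-2 0 0 0 0 0;-4 0 0 0 0 0;-4 0 0 0 0 0';python3 -m inch '-1 0 0 0 0 0;-2 0 0 0 0 0;-2 0 0 0 0 0'
```

```text
clock: 20.72
tcp_pos: [0.5603, -0.2612, 0.0189]
eef_rot: [[-0.996, 0.094, -0.001], [0.094, 0.996, 0.0], [0.001, 0.0, -1.0]]
force: [-3.9, 0.4, -0.6]
opening: 0.0622
gripper_force: 70.2
clock: 21.1
tcp_pos: [0.5641, -0.2616, 0.0189]
eef_rot: [[-0.996, 0.094, -0.001], [0.094, 0.996, 0.0], [0.001, 0.0, -1.0]]
force: [-5.3, 1.2, -0.3]
opening: 0.0624
gripper_force: 70.2
clock: 21.48
tcp_pos: [0.566, -0.2618, 0.0189]
eef_rot: [[-0.996, 0.094, -0.001], [0.094, 0.996, 0.001], [0.001, 0.0, -1.0]]
force: [-5.1, -0.5, 1.3]
opening: 0.0623
gripper_force: 70.2
```

```bash
for i in 1 2; do python3 -m inch '-1 0 0 0 0 0;-2 0 0 0 0 0;-2 0 0 0 0 0' | grep -E 'tcp_pos|force:'; done
```

```text
tcp_pos: [0.5671, -0.2618, 0.0189]
force: [-11.5, 1.6, 3.6]
gripper_force: 70.5
tcp_pos: [0.5672, -0.2618, 0.0188]
force: [-23.4, 2.5, 11.0]
gripper_force: 71.2
```

It hit the stop: the tool stalled at x = 0.567 while the force rose to 23 N. I'll relax the push, let go, rise and check.

```bash
python3 -m inch '1.5 0 0 0 0 0;3 0 0 0 0 0;3 0 0 0 0 0'|grep force:; python3 -m inch '0 0 0 0 0 0;0 0 0 0 0 0;0 0 0 0 0 0;0 0 0 0 0 0;0 0 -20 0 0 0;0 0 -50 0 0 0;0 0 -100 0 0 0;60 0 -140 0 0 0;110 40 -140 0 0 0;110 100 -140 0 0 0;110 150 -140 0 0 0;110 200 -140 0 0 0' 1
python3 - <<'E'
from fit import *
F={n:grab_frame(n) for n in("side","top")}
for n,f in F.items():
    h=[.5993,-.2618,-.0924] if n=="top" else [.6043,-.2664,-.107]
    c=proj(f,T(h,np.array([[0,0,.03]])))[0].astype(int); w,hh=(48,54) if n=="top" else (56,63)
    w,hh=60,45
    k=400/(2*w)
    im=cv2.resize(f["img"][c[1]-hh:c[1]+hh,c[0]-w:c[0]+w],(400,300),interpolation=cv2.INTER_CUBIC)
    q=(proj(f,T(h,box(-54,76,-32,32,20,36)))-c+[w,hh]+.5)*k
    for i in range(8):
        for j in(1,2,4):
            if not i&j: cv2.line(im,tuple(map(int,q[i])),tuple(map(int,q[i|j])),(0,0,255),1)
    cv2.imwrite(f"pics/f{n}.png",im)
    D=silhouettes(f,"notebook_center"); print(n,[(np.round(d["xy"]).tolist(),round(d["score"],2),int(d["mask"].sum())) for d in D], proj(f,T(h,np.array([[.011,0,.028]]))))
cv2.imwrite("pics/final.png",np.hstack([cv2.imread(f"pics/f{n}.png") for n in F]))
E
```

```text
force: [-4.9, 0.9, -0.8]
gripper_force: 70.1
clock: 24.1
tcp_pos: [0.4769, -0.051, 0.1608]
eef_rot: [[-0.996, 0.094, 0.002], [0.094, 0.996, -0.001], [-0.002, -0.001, -1.0]]
force: [1.0, -0.8, 0.7]
opening: 0.0857
gripper_force: 0.0
side [([330.0, 214.0], 0.78, 664), ([147.0, 324.0], 0.76, 1886), ([340.0, 178.0], 0.73, 1292)] [[326.82996341 209.25731103]]
top [([412.0, 225.0], 0.91, 796), ([195.0, 151.0], 0.74, 602), ([414.0, 206.0], 0.59, 628)] [[413.43299154 214.07896798]]
```

View pics/final.png

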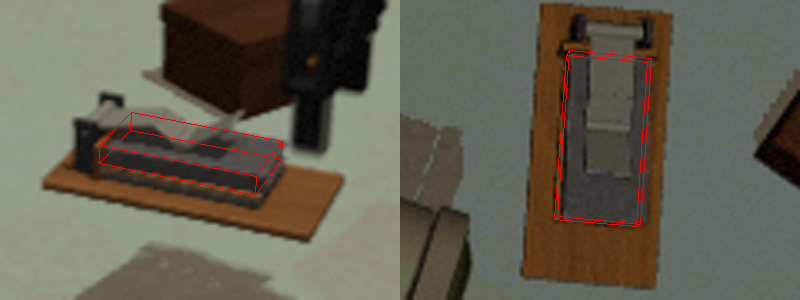

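Top view: the book lies on the pile under the arm against the stop (crop 605,140), perhaps slightly skewed. I'll measure its edges.

Run:
```python
from fit import *
from scipy.ndimage import gaussian_filter1d as G
f=grab_frame("top");im=f["img"].astype(np.float32); r=im[...,2]-im[...,0]  # orange-ness
h=[.5993,-.2618,-.0924]
ys=np.arange(-.06,.0601,.001)
def edges(x,z):
    X,Y=np.meshgrid(np.arange(x-.004,x+.005,.002),ys);q=proj(f,T(h,np.c_[X.ravel(),Y.ravel(),np.full(X.size,z)])).astype(np.float32)
    a=cv2.remap(r,q[:,0].reshape(X.shape),q[:,1].reshape(X.shape),cv2.INTER_LINEAR).mean(1); g=np.gradient(G(a,1.5))
    m=len(ys)//2; lo=ys[25:50][np.argmin(g[25:50])]; hi=ys[72:97][np.argmax(g[72:97])]; return lo*1000,hi*1000
for x in(-.045,-.03,-.015,0,.015,.03,.045,.06): print(x,np.round(edges(x,.036),1))
xs=np.arange(-.1,.11,.002)
for y in(-.025,.025):
    q=proj(f,T(h,np.c_[xs,np.full(xs.size,y),np.full(xs.size,.036)])).astype(np.float32)
    a=cv2.remap(r,q[:,:1],q[:,1:],cv2.INTER_LINEAR).ravel();print(y,[(int(round(x*1000)),int(v)) for x,v in zip(xs,a) if x<-.04 or x>.06])
```

```text
-0.045 [-35.  30.]
-0.03 [-35.  30.]
-0.015 [-35.  30.]
0 [-35.  31.]
0.015 [-35.  32.]
0.03 [-34.  36.]
0.045 [-33.  36.]
0.06 [-33.  35.]
-0.025 [(-100, 65), (-98, 71), (-96, 69), (-94, 69), (-92, 72), (-90, 70), (-88, 68), (-86, 68), (-84, 67), (-82, 68), (-80, 71), (-78, 72), (-76, 71), (-74, 71), (-72, 71), (-70, 71), (-68, 67), (-66, 73), (-64, 72), (-62, 69), (-60, 63), (-58, 51), (-56, 23), (-54, 10), (-52, 6), (-50, 6), (-48, 8), (-46, 7), (-44, 7), (-42, 7), (60, 8), (62, 8), (64, 5), (66, 6), (68, 8), (70, 8), (72, 7), (74, 8), (76, 25), (78, 61), (80, 70), (82, 47), (84, 19), (86, 0), (88, 1), (90, 3), (92, 2), (94, 2), (96, 7), (98, 6), (100, 3), (102, 0), (104, 17), (106, 34), (108, 54), (110, 63)]
0.025 [(-100, 64), (-98, 66), (-96, 65), (-94, 69), (-92, 70), (-90, 67), (-88, 65), (-86, 68), (-84, 69), (-82, 69), (-80, 68), (-78, 68), (-76, 67), (-74, 66), (-72, 68), (-70, 70), (-68, 70), (-66, 71), (-64, 70), (-62, 66), (-60, 64), (-58, 38), (-56, 13), (-54, 1), (-52, 5), (-50, 6), (-48, 6), (-46, 7), (-44, 7), (-42, 4), (60, 6), (62, 6), (64, 6), (66, 6), (68, 7), (70, 7), (72, 8), (74, 14), (76, 29), (78, 61), (80, 61), (82, 45), (84, 21), (86, 5), (88, 2), (90, 1), (92, 1), (94, 2), (96, 3), (98, 4), (100, 3), (102, 3), (104, 5), (106, 25), (108, 59), (110, 62)]
```

Measured against the holder: front edge at x ≈ 76 mm (touching the stop), about 2 mm off the middle, skew about 0.03 rad. All within limits, so I'm handing it in.

```bash
python3 -c "
from station import hand_in; print(hand_in())"
```

```text
the job is handed in; nothing more can be done
None
```

I tipped the grey notebook into its groove, laid it flat on the shelf, and tucked it under the sprung arm against the end stop (about 2 mm off-centre, 0.03 rad skew); I've handed it in at about 24 s, but no verdict came back.

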